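Show which vase goes where in the kiln

TASK

Show the apprentice who packs the small kiln where the rust-red bud vase goes: its glaze may run, so it belongs on the bare cookie (the clay disc with nothing on it) on the kiln shelf. Point at the vase on the ware board, fingertips about 3 cm above its mouth, and stay there for two seconds, then point in the same way at the middle of the bare cookie for two seconds, and finally draw the hand well away from both. Only point: touch and move nothing, and on the way keep the hand well above the other pots and the cone pack, so that none of them seems to be meant.

Things in the scene. Friction and masses are not known exactly. Their poses are not given: they have to be found in the camera images.
- rust_vase_mouth (a point): Centre of the mouth of the rust-red bud vase, the thing to point at first. It is the point at the very top of the vase. The vase stands upright and loose on the ware board, 130 mm high: round belly 82 mm across, narrow neck, flared lip 34 mm across. z of this point's frame is up.
- bare_cookie_top (a point): Centre of the top face of the bare cookie, the thing to point at second: a pinkish-orange fired-clay disc, 90 mm across and 8 mm thick, with nothing on it, lying loose on the cream kiln shelf (280 x 280 mm, its top 112 mm above the table) on the hearth of the bench kiln. Two like cookies there carry pots. z of this point's frame is up.
- blue_vase_mouth (a point): Centre of the mouth (top point) of the blue bud vase, a bystander on the ware board with the same shape and size as the rust-red one.
- rust_bowl_rim (a point): Centre of the open rim of the rust-red bowl, a bystander on the ware board: 55 mm high, rim 84 mm across.
- cream_cup_rim (a point): Centre of the open rim of the cream cup, a bystander on the ware board: 80 mm high, rim 70 mm across.
- kiln_tumbler_rim (a point): Centre of the open rim of the green tumbler, a bystander that stands on a cookie on the kiln shelf: 62 mm high, rim 66 mm across.
- kiln_bowl_rim (a point): Centre of the open rim of the small cream bowl, a bystander that stands on a cookie on the kiln shelf: 48 mm high, rim 84 mm across.
- cone_pack_tip (a point): Top of the middle cone of the cone pack, a bystander on the kiln shelf: three slim pyrometric cones in a strip of clay 76 x 22 mm, 65 mm high in all.
- ware_board: The ware board, fixed: plywood 210 mm (its x) by 370 mm (its y) on two cleats. The origin is under its centre on the table; its top is 35 mm above the table. The four pots stand on it about 130 mm apart from centre to centre, in any order.
- hearth: The hearth of the bench kiln, fixed: steel tray and firebrick, 346 x 346 mm, with the kiln shelf raised on short props. The origin is under its centre on the table; the shelf's top is 112 mm above the table. Its four places, 136 mm apart in a square, hold the bare cookie, the two cookies with pots and the cone pack, in any order. All the pots and kiln ware end below 200 mm above the table.
There are look-alikes about, which are no part of the job. Leave any green or purple look-alike of the part that bears rust_vase_mouth alone. Leave any purple look-alike of the part that bears rust_bowl_rim alone.

How it is judged:
By the outcome, as a careful person would: the job done as asked, in the order asked, and still so for the second after the job is handed in, with the robot touching nothing.
It also fails if it takes over 51 s, if anything falls off the work surface, if the arm or the gripper's body presses on something with over 40 N, if the wrist force passes 120 N, or if a joint passes its speed limit or range.

ROBOT

A 6-joint arm with a two-finger parallel gripper is mounted at the origin on the work surface. World frame = base frame: x ahead of the robot, y to its left, z up, the work surface at z = 0. Lengths are in m, angles in rad, forces in N, time in s.
With the tool pointing down it reaches from about 0.35 to 0.725 m from the base axis. Payload 4.3 kg.
Tool frame: the origin (TCP) lies at the very end of the fingers, on their centre line; the grasp point (between the pads) lies 19 mm behind it; z points along the fingers, y is the direction in which the jaws open and shut (so a half turn about z gives the same grasp; the last joint's range is limited). The gripper opens to 85 mm and grips with 20 to 120 N. Pads are 22 mm wide; open, the fingers measure 114 mm over their backs; the gripper's body (76 mm by 85 mm) begins 54 mm behind the grasp point. The pads swing forward as they close: fully open they stand 13 mm farther back than shut.
Start: joints at [-1.277, 0.377, 0.081, 1.274, 0, 1.46], TCP at [0.226, -0.529, 0.231] pointing down, gripper open.
Joint ranges: [-2.72, 2.72], [-0.84, 1.66], [-1.02, 1.22], [-1.77, 2.12], [-1.37, 1.28], [-3.14, 3.14]. Speed limits (rad/s): [2.57, 2.57, 3.14, 3.14, 3.14, 3.14].

INTERFACE

Orientations are given as [roll, pitch, yaw] about the fixed x, y, z axes, in that order (R = Rz(yaw) Ry(pitch) Rx(roll)).
In Python, from workcell import ctrl gives the robot as it stands.
- The arm moves only by the tool play_rows, never from a script. Its argument "plan" is one flat list of numbers, 7 for each row, row after row: the shift along the world's x, y, z normalised to -1 to 1, where 1 is 75 cm, then the turn, a rotation vector about the world's x, y, z normalised to -1 to 1, where 1 is 180 degrees, then the closure, from 0 (fully open) to 1 (shut). A call has 1 to 12 rows; each row is the pose to reach, as a shift and turn from the pose commanded when the call began, turning the shorter way round; what a row does not reach only later rows make up. A row lasts 1/12 s, in which the tool goes at most 41.7 mm and 7.16 degrees, less where a joint would pass 70% of its speed; a pose out of reach is approached as far as the arm can. A call with a number of a shift or a turn outside -1 to 1 is refused whole. A call with a gripper value outside its range is refused whole. The fingers move at their own pace and stop on an object; "grip_force" is the grip in N (left out, the last holds). Time passes only in rows, so rows that repeat a pose let the fingers close. It gives the time, the measured TCP pose, the force and the opening at its end, in the units of the state.
- ctrl.state(): the state, without advancing time (a new reading comes with each control period).
- ctrl.capture(name): name is "scene" or "top" or "wrist"; returns a dict with "frame" (400x640x3 uint8, red, green, blue), "fov_y" (degrees; the focal length in pixels is half the picture's height over the tangent of half this angle, whatever the lens; pixels are square), "cx", "cy" (the principal point, pixels), "D" ([k1, k2, p1, p2, k3] as OpenCV has them; the pictures are not rectified), "R" (3x3) and "t" (3): a world point X has camera coordinates R X + t; the wrist camera has in their place "T_tool_cam" (4x4, takes a point from camera to tool coordinates, whose origin is the TCP and whose axes are the flange's). Camera axes: x right, y down, z forward; pixel columns grow to the right and rows downward; lengths in m; the calibration is good to about 2 mm. A picture is of the moment at which its call begins: read the wrist's pose just before it. There is no depth.
- ctrl.finish_job(): hands the job in, once; it reports no verdict.
The state is a dict: "clock": time; "joint_pos": joint angles; "joint_vel": joint speeds; "tau": joint torques, N m; "position": TCP position; "tcp_rot": TCP orientation; "force": force on the tool from outside, world axes, zero at the start; "wrist_torque": the same for the moment, N m; "width": finger opening in m.
Only numpy, scipy, OpenCV 4.12 (cv2) and the standard library are available. Lean on these libraries where they do the work, as an engineer would, in place of code of your own. Each camera call takes 0.05 s, during which the arm holds its last target. There are 200 camera calls.

## Working session

There is one attempt and no reset: what is moved stays moved. The work goes in short steps, Python scripts to look and compute and a tool call to move; the robot and the scene stay as the last step left them, time stands still between calls to the robot, and variables do not carry over. Pictures are saved under pics/ and viewed, about 8 in all and at most 12, crops included, and the job is handed in when it is done.

Besides the shell and the picture viewer there is one more tool, called after ">>>" in YAML: its name, and indented under it one key for each argument. play_rows: Moves the arm, as the interface text tells. Its arguments: {"type":"object","properties":{"plan":{"type":"array"},"grip_force":{"type":"number"}},"required":["plan"]}

```bash
mkdir -p pics
python3 - <<'E'
from workcell import ctrl
import cv2,pickle
s=ctrl.state();print(s)
d={}
for n in("scene","top"):
    c=ctrl.capture(n);d[n]=c;cv2.imwrite(f"pics/{n}.png",c["frame"][:,:,::-1]);print(n,{k:v for k,v in c.items() if k!="frame"})
pickle.dump(d,open("cams.pkl","wb"))
E
```

```text
{'clock': 0.0, 'joint_pos': array([-1.27728925e+00,  3.78103269e-01,  7.96384850e-02,  1.27440650e+00,
       -1.20838839e-05,  1.46048747e+00]), 'joint_vel': array([-0.00174163, -0.00125418,  0.00031159,  0.00065385,  0.00059598,
        0.00017417]), 'tau': array([-1.12274218e-03, -4.63605380e+01,  2.69874161e+01,  2.08885287e-02,
       -4.33370806e-04, -7.65729027e-06]), 'position': array([ 0.22574164, -0.52812209,  0.2303428 ]), 'tcp_rot': array([-3.13952897e+00, -2.16411951e-04,  4.03815721e-01]), 'force': array([-0.75833075, -0.56966037, -0.56265692]), 'wrist_torque': array([ 0.04987307, -0.00559755,  0.01238242]), 'width': 0.08527579634520999}
scene {'fov_y': 51.62559098418333, 'cx': 326.5348266136603, 'cy': 199.37549651799546, 'D': array([-0.06453111,  0.        ,  0.        ,  0.        ,  0.        ]), 'R': array([[-0.21247162,  0.97709952,  0.01150396],
       [ 0.80761277,  0.18221976, -0.56085432],
       [-0.55010673, -0.10987489, -0.82783458]]), 't': array([ 0.10050738, -0.33587364,  1.42475409])}
top {'fov_y': 51.67480718263729, 'cx': 321.1281230303925, 'cy': 199.09165525869477, 'D': array([-0.02004983,  0.        ,  0.        ,  0.        ,  0.        ]), 'R': array([[ 0.02751766, -0.99961973, -0.00178396],
       [-0.99143603, -0.02706438, -0.12775805],
       [ 0.12766119,  0.00528428, -0.99180376]]), 't': array([0.00145449, 0.52311993, 1.22021545])}
```

View pics/scene.png

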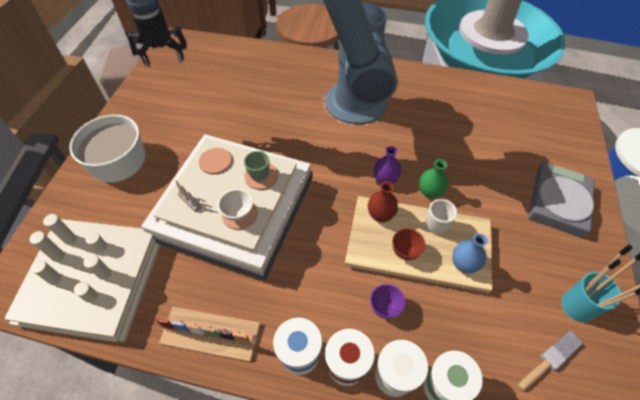

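View pics/top.png

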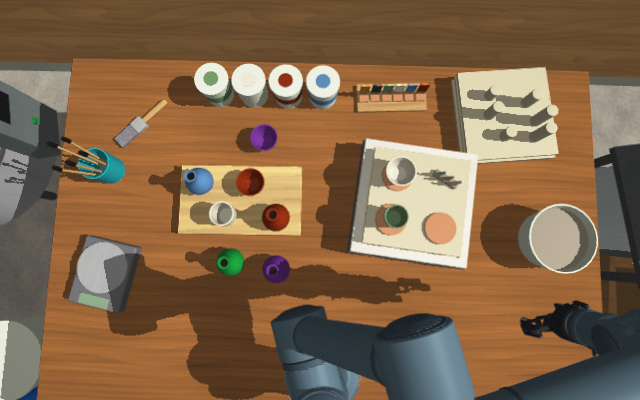

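Scene: candidates for the vase are rust-red at (383,203), purple (387,168), green (433,182) and blue (469,254). Only the rust-red one, standing on the board, fits; in the top view it is at (276,217). The bare cookie is the empty disc at scene (214,160) and top (440,228). I'll confirm both in one enlarged crop.

```bash
cat > h.py <<'E'
import numpy as np,cv2
def K(c):
    f=200/np.tan(np.radians(c["fov_y"]/2));return np.array([[f,0,c["cx"]],[0,f,c["cy"]],[0,0,1]])
def ray(c,p):
    u=cv2.undistortPoints(np.array([[p]],float),K(c),c["D"])[0,0]
    return -c["R"].T@c["t"], c["R"].T@np.array([u[0],u[1],1])
def onz(c,p,z):
    o,d=ray(c,p);return o+d*(z-o[2])/d[2]
def tri(c1,p1,c2,p2):
    A=np.zeros((3,3));b=np.zeros(3)
    for c,p in((c1,p1),(c2,p2)):
        o,d=ray(c,p);d/=np.linalg.norm(d);M=np.eye(3)-np.outer(d,d);A+=M;b+=M@o
    return np.linalg.solve(A,b)
def proj(c,X): return cv2.projectPoints(np.array([X],float),cv2.Rodrigues(c["R"])[0],c["t"],K(c),c["D"])[0][0,0]
E
python3 - <<'E'
import pickle,cv2,numpy as np
from h import *
d=pickle.load(open("cams.pkl","rb"));S,T=d["scene"],d["top"]
out=[]
for c,(x,y) in((S,(355,170)),(T,(245,190)),(S,(185,135)),(T,(410,200))):
    out.append(cv2.resize(c["frame"][y:y+56,x:x+60,::-1],None,fx=5,fy=5,interpolation=cv2.INTER_CUBIC))
cv2.imwrite("pics/crops.png",np.vstack([np.hstack(out[:2]),np.hstack(out[2:])]))
for n,c,(x,y) in(("S",S,(195,145)),("T",T,(420,208))):
    f=c["frame"][y:y+40,x:x+42].astype(int)
    m=((f[...,0]-f[...,2])>70).astype(np.uint8)
    k,l,st,ce=cv2.connectedComponentsWithStats(m);i=1+st[1:,4].argmax()
    p=ce[i]+[x,y];print(n,p,st[i],onz(c,p,.12))
    d[n]=p
print(tri(S,d["S"],T,d["T"]))
E
```

```text
S [214.3952 159.9808] [  4   3  32  25 625] [ 0.43893131 -0.32117374  0.12      ]
T [440.21491783 227.80530973] [  5   4  32  32 791] [ 0.43974904 -0.32057096  0.12      ]
[ 0.43972415 -0.32043392  0.12109406]
```

View pics/crops.png

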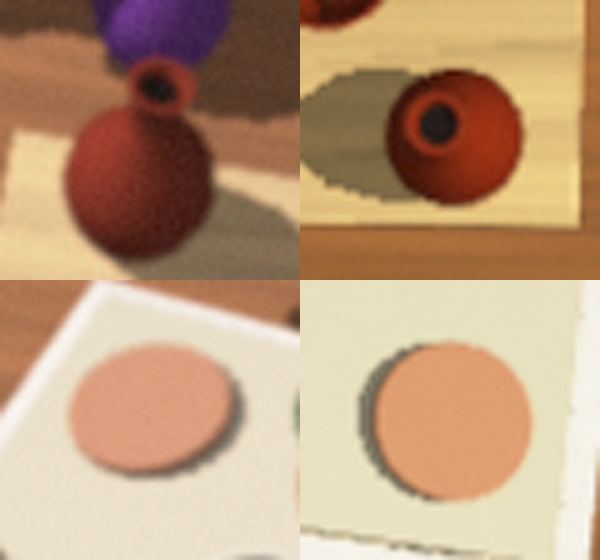

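Run:
```python
import pickle
from h import *
d=pickle.load(open("cams.pkl","rb"));S,T=d["scene"],d["top"]
a,b=(386.8,187.0),(271.4,214.2)
print(onz(S,a,.165),onz(T,b,.165),tri(S,a,T,b))
print("bucket",onz(T,(558,238),.15),"purple vase",onz(T,(273,267),.12),"start px",proj(T,[.226,-.528,.23]))
```

```text
[0.45939749 0.14734677 0.165     ] [0.46113089 0.14833905 0.165     ] [0.46097428 0.14766525 0.16721068]
bucket [ 0.41835184 -0.63516247  0.15      ] purple vase [0.31862039 0.1433154  0.12      ] start px [536.643251   313.46691173]
```

>>> play_rows:
  plan: [0,0,0.16,0,0,0.3,1,0,0,0.16,0,0,0.3,1,0,0,0.16,0,0,0.3,1,0,0,0.16,0,0,0.3,1,0.04,0.1,0.16,0,0,0.3,1,0.06,0.15,0.16,0,0,0.3,1,0.08,0.2,0.16,0,0,0.3,1,0.1,0.26,0.16,0,0,0.3,1,0.12,0.32,0.16,0,0,0.3,1,0.14,0.38,0.16,0,0,0.3,1,0.15,0.42,0.16,0,0,0.3,1,0.15,0.42,0.16,0,0,0.3,1]

```text
clock: 1.1
position: [0.3379, -0.213, 0.351]
tcp_rot: [-3.141, -0.0, 1.346]
force: [1.5, -0.4, 0.8]
width: -0.0003
```

>>> play_rows:
  plan: [0.015,0.05,0,0,0,0,1,0.03,0.1,0,0,0,0,1,0.05,0.15,0,0,0,0,1,0.067,0.2,0,0,0,0,1,0.084,0.25,0,0,0,0,1,0.1,0.3,0,0,0,0,1,0.117,0.35,0,0,0,0,1,0.134,0.4,0,0,0,0,1,0.15,0.44,0,0,0,0,1,0.163,0.483,0,0,0,0,1,0.163,0.483,0,0,0,0,1,0.163,0.483,0,0,0,0,1]

```text
clock: 2.1
position: [0.4601, 0.1484, 0.3505]
tcp_rot: [-3.14, 0.001, 1.35]
force: [0.5, -1.0, 0.4]
width: 0.0001
```

Run:
```python
from workcell import ctrl
import cv2,numpy as np
s=ctrl.state();print(s["position"],s["joint_pos"][5])
c=ctrl.capture("wrist");print(c["T_tool_cam"])
cv2.imwrite("pics/w1.png",c["frame"][:,:,::-1])
from h import *
from scipy.spatial.transform import Rotation as Ro
T=np.eye(4);T[:3,:3]=Ro.from_euler("xyz",s["tcp_rot"]).as_matrix();T[:3,3]=s["position"]
W=np.linalg.inv(T@c["T_tool_cam"]);c["R"],c["t"]=W[:3,:3],W[:3,3]
import pickle;pickle.dump(c,open("w1.pkl","wb"))
print("pred mouth",proj(c,[.4605,.148,.165]),"tip",proj(c,s["position"]))
```

```text
[0.46014237 0.14841127 0.35047064] 1.9729446581647754
[[-6.83978497e-04 -9.56321801e-01 -2.92315147e-01  7.52259161e-02]
 [ 9.99999754e-01 -6.09072675e-04 -3.47258266e-04  1.88386087e-04]
 [ 1.54049482e-04 -2.92315312e-01  9.56321983e-01 -1.44519309e-01]
 [ 0.00000000e+00  0.00000000e+00  0.00000000e+00  1.00000000e+00]]
pred mouth [321.21428069 177.55840497] tip [320.4079079  259.60072462]
```

View pics/w1.png

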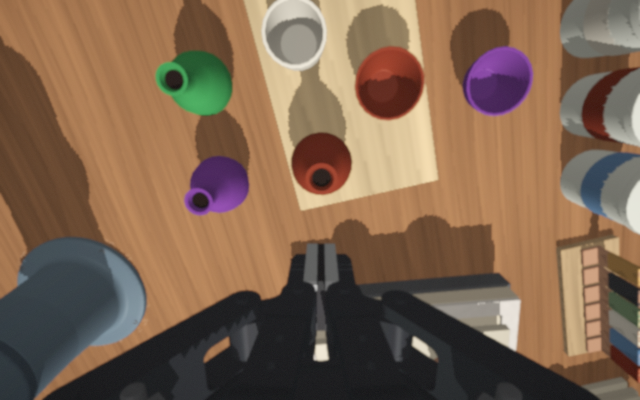

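The wrist view shows the rust mouth at (321,178), against a prediction of (321.2,177.6), so they agree. Descending to 3 cm above it.

>>> play_rows:
  plan: [0,0,-0.03,0,0,0,1,0,0,-0.06,0,0,0,1,0,0,-0.09,0,0,0,1,0,0,-0.12,0,0,0,1,0,0,-0.15,0,0,0,1,0,0,-0.175,0,0,0,1,0,0,-0.19,0,0,0,1,0,0,-0.2,0,0,0,1,0,0,-0.207,0,0,0,1,0,0,-0.207,0,0,0,1,0,0,-0.207,0,0,0,1,0,0,-0.207,0,0,0,1]

```text
clock: 3.15
position: [0.461, 0.1471, 0.1971]
tcp_rot: [3.14, -0.001, 1.346]
force: [-0.0, -0.8, 0.1]
width: -0.0001
```

>>> play_rows:
  plan: [0,0,0,0,0,0,1,0,0,0,0,0,0,1,0,0,0,0,0,0,1,0,0,0,0,0,0,1,0,0,0,0,0,0,1,0,0,0,0,0,0,1,0,0,0,0,0,0,1,0,0,0,0,0,0,1,0,0,0,0,0,0,1,0,0,0,0,0,0,1,0,0,0,0,0,0,1,0,0,0,0,0,0,1]

```text
clock: 4.15
position: [0.4603, 0.1472, 0.1961]
tcp_rot: [3.142, 0.0, 1.346]
force: [1.0, 0.1, -0.7]
width: -0.0001
```

>>> play_rows:
  plan: [0,0,0,0,0,0,1,0,0,0,0,0,0,1,0,0,0,0,0,0,1,0,0,0,0,0,0,1,0,0,0,0,0,0,1,0,0,0,0,0,0,1,0,0,0,0,0,0,1,0,0,0,0,0,0,1,0,0,0,0,0,0,1,0,0,0,0,0,0,1,0,0,0,0,0,0,1,0,0,0,0,0,0,1]

```text
clock: 5.15
position: [0.4603, 0.1472, 0.1961]
tcp_rot: [3.142, 0.0, 1.346]
force: [-0.2, 0.2, -0.1]
width: -0.0001
```

>>> play_rows:
  plan: [0,0,0,0,0,0,1,0,0,0,0,0,0,1,0,0,0,0,0,0,1,0,0,0,0,0,0,1,0,0,0,0,0,0,1,0,0,0,0,0,0,1]

```text
clock: 5.65
position: [0.4603, 0.1472, 0.1961]
tcp_rot: [3.141, 0.0, 1.346]
force: [-0.9, 0.6, 0.0]
width: 0.0001
```

Run:
```python
from workcell import ctrl
import cv2
print(ctrl.state()["position"])
c=ctrl.capture("scene");cv2.imwrite("pics/s2.png",cv2.resize(c["frame"][100:290,300:520,::-1],None,fx=3,fy=3))
```

```text
[0.4603121  0.14718738 0.19608252]
```

View pics/s2.png

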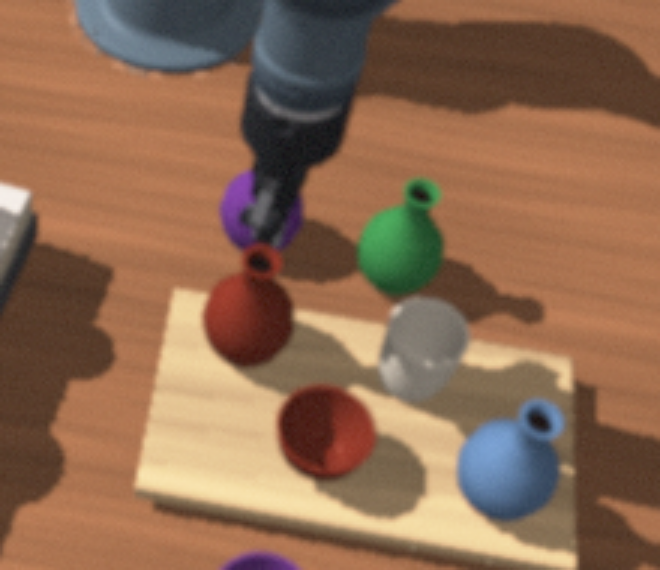

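The fingertips (crop 262,240) are right above the rust-red mouth (262,262), and the vase is still standing. Now up, across and over the cookie.

>>> play_rows:
  plan: [0,0,0.05,0,0,0,1,0,0,0.1,0,0,0,1,0,0,0.15,0,0,0,1,0,0,0.205,0,0,0,1,0,0,0.205,0,0,0,1,-0.002,-0.05,0.205,0,0,0,1,-0.004,-0.1,0.205,0,0,0,1,-0.006,-0.15,0.205,0,0,0,1,-0.008,-0.2,0.205,0,0,0,1,-0.01,-0.25,0.205,0,0,0,1,-0.013,-0.3,0.205,0,0,0,1,-0.013,-0.3,0.205,0,0,0,1]

```text
clock: 6.7
position: [0.4503, -0.0835, 0.3493]
tcp_rot: [3.141, 0.003, 1.339]
force: [-0.2, 0.3, 0.1]
width: -0.0002
```

>>> play_rows:
  plan: [-0.002,-0.05,0,0,0,0,1,-0.004,-0.1,0,0,0,0,1,-0.006,-0.15,0,0,0,0,1,-0.009,-0.2,0,0,0,0,1,-0.012,-0.25,0,0,0,0,1,-0.014,-0.3,0,0,0,0,1,-0.015,-0.324,0,0,0,0,1,-0.015,-0.324,0,0,0,0,1,-0.015,-0.324,0,0,0,0,1,-0.015,-0.324,0,0,0,0,1]

```text
clock: 7.53
position: [0.4395, -0.3199, 0.3497]
tcp_rot: [-3.141, -0.001, 1.347]
force: [0.5, 0.6, 0.9]
width: 0.0
```

Run:
```python
from workcell import ctrl
import cv2,numpy as np
from h import *
from scipy.spatial.transform import Rotation as Ro
s=ctrl.state();c=ctrl.capture("wrist");print(s["position"],s["clock"])
T=np.eye(4);T[:3,:3]=Ro.from_euler("xyz",s["tcp_rot"]).as_matrix();T[:3,3]=s["position"]
W=np.linalg.inv(T@c["T_tool_cam"]);c["R"],c["t"]=W[:3,:3],W[:3,3]
p=proj(c,[.4395,-.3205,.12]);print("pred",p)
im=c["frame"][:,:,::-1].copy();cv2.drawMarker(im,tuple(int(v) for v in p),(255,0,0));cv2.imwrite("pics/w2.png",im)
```

```text
[ 0.43945734 -0.31991007  0.34971918] 7.5333
pred [320.74489694 169.77430308]
```

View pics/w2.png

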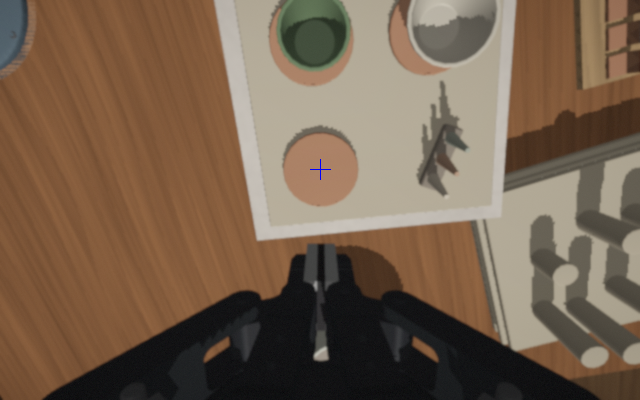

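The bare cookie spans (284–358, 132–206), and the predicted centre (320.7,169.8) falls in its middle. Descending to 3 cm above it.

>>> play_rows:
  plan: [0,0,-0.04,0,0,0,1,0,0,-0.08,0,0,0,1,0,0,-0.12,0,0,0,1,0,0,-0.16,0,0,0,1,0,0,-0.2,0,0,0,1,0,0,-0.23,0,0,0,1,0,0,-0.25,0,0,0,1,0,0,-0.26,0,0,0,1,0,0,-0.267,0,0,0,1,0,0,-0.267,0,0,0,1,0,0,-0.267,0,0,0,1,0,0,-0.267,0,0,0,1]

```text
clock: 8.58
position: [0.4402, -0.3213, 0.151]
tcp_rot: [3.139, 0.001, 1.347]
force: [0.8, 0.2, 0.2]
width: -0.0
```

>>> play_rows:
  plan: [0,0,0,0,0,0,1,0,0,0,0,0,0,1,0,0,0,0,0,0,1,0,0,0,0,0,0,1,0,0,0,0,0,0,1,0,0,0,0,0,0,1,0,0,0,0,0,0,1,0,0,0,0,0,0,1,0,0,0,0,0,0,1,0,0,0,0,0,0,1,0,0,0,0,0,0,1,0,0,0,0,0,0,1]

```text
clock: 9.58
position: [0.4393, -0.3208, 0.1496]
tcp_rot: [3.142, -0.0, 1.346]
force: [-0.1, 0.4, 0.2]
width: -0.0005
```

>>> play_rows:
  plan: [0,0,0,0,0,0,1,0,0,0,0,0,0,1,0,0,0,0,0,0,1,0,0,0,0,0,0,1,0,0,0,0,0,0,1,0,0,0,0,0,0,1,0,0,0,0,0,0,1,0,0,0,0,0,0,1,0,0,0,0,0,0,1,0,0,0,0,0,0,1,0,0,0,0,0,0,1,0,0,0,0,0,0,1]

```text
clock: 10.58
position: [0.4393, -0.3208, 0.1496]
tcp_rot: [3.141, -0.0, 1.346]
force: [0.1, 0.1, -0.4]
width: -0.0
```

>>> play_rows:
  plan: [0,0,0,0,0,0,1,0,0,0,0,0,0,1,0,0,0,0,0,0,1,0,0,0,0,0,0,1,0,0,0,0,0,0,1,0,0,0,0,0,0,1]

```text
clock: 11.08
position: [0.4393, -0.3208, 0.1496]
tcp_rot: [3.142, 0.0, 1.346]
force: [-1.0, 0.0, 0.2]
width: 0.0003
```

Run:
```python
from workcell import ctrl
import cv2
print(ctrl.state()["position"])
c=ctrl.capture("scene");cv2.imwrite("pics/s3.png",cv2.resize(c["frame"][100:290,130:350,::-1],None,fx=3,fy=3))
```

```text
[ 0.43929288 -0.32080319  0.14957943]
```

View pics/s3.png

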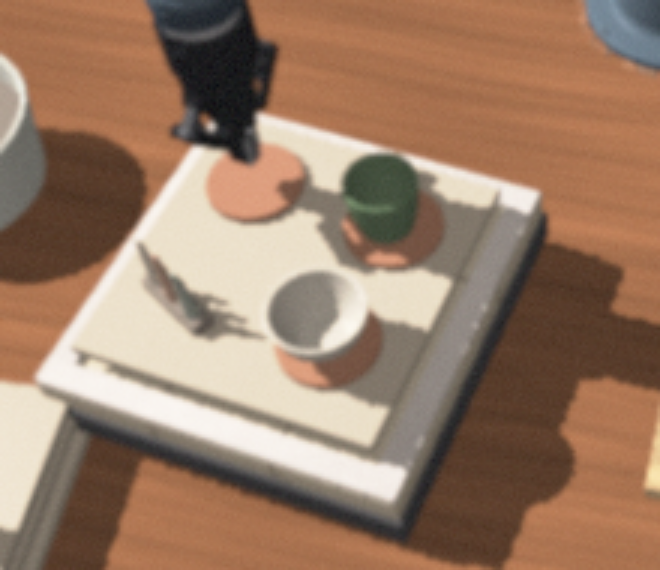

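The fingertips hover over the bare cookie, and all the ware is in place. Withdrawing up and back to the start area.

>>> play_rows:
  plan: [0,0,0.05,0,0,0,1,0,0,0.1,0,0,0,1,0,0,0.15,0,0,0,1,0,0,0.2,0,0,0,1,0,0,0.267,0,0,0,1,0,0,0.267,0,0,0,1,-0.035,-0.035,0.267,0,0,0,1,-0.07,-0.07,0.267,0,0,0,1,-0.105,-0.105,0.267,0,0,0,1,-0.14,-0.14,0.267,0,0,0,1,-0.175,-0.175,0.267,0,0,0,1,-0.21,-0.21,0.267,0,0,0,1]

```text
clock: 12.13
position: [0.2804, -0.4793, 0.35]
tcp_rot: [3.141, 0.0, 1.346]
force: [0.5, 0.5, -0.1]
width: 0.0002
```

>>> play_rows:
  plan: [-0.035,-0.035,0,0,0,0,1,-0.07,-0.067,0,0,0,0,1,-0.07,-0.067,0,0,0,0,1,-0.07,-0.067,0,0,0,0,1,-0.07,-0.067,0,0,0,0,1,-0.07,-0.067,0,0,0,0,1,-0.07,-0.067,0,0,0,0,1,-0.07,-0.067,0,0,0,0,1]

```text
clock: 12.8
position: [0.2303, -0.5278, 0.3502]
tcp_rot: [3.141, 0.0, 1.348]
force: [0.2, -0.2, -0.5]
width: 0.0002
```

Run:
```python
from workcell import ctrl
import cv2,pickle,numpy as np
s=ctrl.state();print(s["position"],s["clock"],abs(s["joint_vel"]).max())
a=pickle.load(open("cams.pkl","rb"))["scene"]["frame"].astype(int);b=ctrl.capture("scene")["frame"].astype(int)
for n,(x0,y0,x1,y1) in {"board":(365,180,495,290),"shelf":(170,145,285,235)}.items():
    e=cv2.GaussianBlur(abs(a-b).max(2).astype(np.uint8),(5,5),0)[y0:y1,x0:x1];print(n,e.mean(),e.max())
ctrl.finish_job()
```

```text
[ 0.23032401 -0.52783696  0.3501693 ] 12.8 0.00635619891783518
board 5.145594405594405 87
shelf 3.963671497584541 82
the job is handed in; nothing more can be done
```

The arm pointed at the rust-red vase, then at the bare cookie, each for at least 2.5 s, then drew the hand well away. I handed the job in at 12.8 s.

| Target | Measured position | Fingertips held at | Gap |
|---|---|---|---|
| Mouth of the rust-red vase | (0.4605, 0.148), z 0.165 | (0.460, 0.147, 0.196) | about 31 mm |
| Top of the bare cookie | (0.4395, -0.3205), z 0.120 | (0.439, -0.321, 0.150) | about 30 mm |

- **Targets:** the scene and top views agreed to about 2 mm. The wrist camera, from above each target, showed both where I had predicted.
- **Path:** the gripper was shut for pointing, and all travel was at about z 0.35, above everything on the board and the shelf. The hand ended at (0.230, -0.528, 0.350), about 0.3 m from the cookie.
- **Contact:** every force reading taken was within about 1.5 N, which is sensor noise. The pictures taken during both pointings show everything standing in place.
- **Inconclusive check:** a final before-and-after comparison of the scene picture showed small average differences (4–5 of 255), but local peaks of 82–87. I think those are the arm's shadow having moved, but I handed in without viewing that last picture to confirm it.

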